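# Lock three stomp switches by feel

## Task

Before the amplifier board is worked on, all three foot pedals on the desk must be left locked down. A full press of the steel stomp cap locks a pedal and the next one lets it go, but the sprung cap always comes back to the same height, so feel with a light push which pedals are locked already, and press only as needed until all three are locked. Leave the other things on the desk where they lie, and take the hand away.

Things in the scene. Friction and masses are not known exactly. Their poses are not given: they have to be found in the camera images.
- pedal_a: Foot pedal A, fixed to the desk: a plain aluminium box 115 mm long (x), 70 mm wide (y), 50 mm high, origin at the centre of its underside, z up. In the middle of its top a steel stomp cap on a 14 mm stem; a black dial (18 mm across, 10 mm high, does nothing) 34 mm from it towards +x. One full press of the cap locks the switch, the next lets it go, and so on. Its starting state is not known.
- cap_top_a (a point): Centre of the top of pedal A's cap at rest, 72 mm above the desk: a flat disc 28 mm across, 8 mm thick. The cap goes straight down 13 mm to its stop; a light spring (1 to 1.5 N) always brings it back to this height, locked or not. Pressed to the stop (under 10 N) and let up, the switch changes over: travel over 12.5 mm always does this, travel under 9 mm never.
- catch_a: Catch inside pedal A, unseen; stays fixed, origin as the pedal's. It carries about 6 N of plunger spring when locked, none when released. By touch: the hidden plunger adds 4 N or more to the cap's light spring where the cap meets it: 2 mm down if released, 8 mm down if locked. So a slow push stopped at about 3 N ends near 2 mm or near 8 mm and changes nothing.
- pedal_b: Foot pedal B, fixed to the desk: a plain aluminium box 115 mm long (x), 70 mm wide (y), 50 mm high, origin at the centre of its underside, z up. In the middle of its top a steel stomp cap on a 14 mm stem; a black dial (18 mm across, 10 mm high, does nothing) 34 mm from it towards +x. One full press of the cap locks the switch, the next lets it go, and so on. Its starting state is not known.
- cap_top_b (a point): Centre of the top of pedal B's cap at rest, 72 mm above the desk: a flat disc 28 mm across, 8 mm thick. The cap goes straight down 13 mm to its stop; a light spring (1 to 1.5 N) always brings it back to this height, locked or not. Pressed to the stop (under 10 N) and let up, the switch changes over: travel over 12.5 mm always does this, travel under 9 mm never.
- catch_b: Catch inside pedal B, unseen; stays fixed, origin as the pedal's. It carries about 6 N of plunger spring when locked, none when released. By touch: the hidden plunger adds 4 N or more to the cap's light spring where the cap meets it: 2 mm down if released, 8 mm down if locked. So a slow push stopped at about 3 N ends near 2 mm or near 8 mm and changes nothing.
- pedal_c: Foot pedal C, fixed to the desk: a plain aluminium box 115 mm long (x), 70 mm wide (y), 50 mm high, origin at the centre of its underside, z up. In the middle of its top a steel stomp cap on a 14 mm stem; a black dial (18 mm across, 10 mm high, does nothing) 34 mm from it towards +x. One full press of the cap locks the switch, the next lets it go, and so on. Its starting state is not known.
- cap_top_c (a point): Centre of the top of pedal C's cap at rest, 72 mm above the desk: a flat disc 28 mm across, 8 mm thick. The cap goes straight down 13 mm to its stop; a light spring (1 to 1.5 N) always brings it back to this height, locked or not. Pressed to the stop (under 10 N) and let up, the switch changes over: travel over 12.5 mm always does this, travel under 9 mm never.
- catch_c: Catch inside pedal C, unseen; stays fixed, origin as the pedal's. It carries about 6 N of plunger spring when locked, none when released. By touch: the hidden plunger adds 4 N or more to the cap's light spring where the cap meets it: 2 mm down if released, 8 mm down if locked. So a slow push stopped at about 3 N ends near 2 mm or near 8 mm and changes nothing.
- heatsink: Silver finned transistor heatsink, 60 x 45 x 36 mm, loose; a bystander to be left where it is. Origin at the centre of its underside.
- circuit_board: Green circuit board on four brass feet, 75 x 110 mm, 26 mm high with its parts, loose; a bystander to be left where it is. Origin at the centre of its underside.
- trimmer_knob: Blue trimmer knob, 24 mm across, 17 mm high, loose; a bystander to be left where it is. Origin at the centre of its underside.
- copper_lug: Copper cable lug, about 40 mm long, 10 mm high, loose; a bystander to be left where it is. Origin at the centre of its underside.
- standoff: Cream nylon standoff, 12 mm across, 28 mm high, standing, loose; a bystander to be left where it is. Origin at the centre of its underside.
- screwdriver: Screwdriver lying on the desk, loose; a bystander to be left where it is. Origin at the centre of its underside.
- flux_jar: Amber jar, 48 mm across, 50 mm high, loose; a bystander to be left where it is. Origin at the centre of its underside.
Mind the look-alikes: they are no part of the job. What is shaped like the pedal_c but pink or red is not meant.

How it is judged:
By the outcome, as a careful person would: the job done as asked, in the order asked, and still so for the second after the job is handed in, with the robot touching nothing.
It also fails if it takes over 48 s, if anything falls off the work surface, if the arm or the gripper's body presses on something with over 40 N, if the wrist force passes 120 N, or if a joint passes its speed limit or range.

## Robot

A 6-joint arm with a two-finger parallel gripper is mounted at the origin on the work surface. World frame = base frame: x ahead of the robot, y to its left, z up, the work surface at z = 0. Lengths are in m, angles in rad, forces in N, time in s.
With the tool pointing down it reaches from about 0.325 to 0.85 m from the base axis. Payload 4.4 kg.
Tool frame: the origin (TCP) lies midway between the tips of the shut fingers; the grasp point (between the pads) lies 19 mm behind it; z points along the fingers, y is the line along which they close (so a half turn about z gives the same grasp; the last joint's range is limited). The gripper opens to 94 mm and grips with 3 to 60 N. Pads are 16 mm wide; open, the fingers measure 119 mm over their backs; the gripper's body (75 mm by 177 mm) begins 78 mm behind the grasp point.
Start: joints at [-1.27, 0.207, 1.542, -0, 1.393, -0.15], TCP at [0.251, -0.518, 0.205] pointing down, gripper open.
Joint ranges: [-2.73, 2.73], [-0.86, 2.22], [0.23, 2.46], [-1.11, 4.25], [0.08, 2.63], [-2.82, 2.82]. Speed limits (rad/s): [2.79, 2.79, 3.14, 3.14, 3.14, 3.14].

## Interface

Orientations are given as a unit quaternion [w, x, y, z].
In Python, from workcell import monitor, vision, job gives the robot as it stands.
- The arm moves only by the tool move_arm, never from a script. Its argument "plan" is a list of rows, each a list of 7 numbers: the shift along the tool's x, y, z in m, then the turn, a rotation vector about the tool's x, y, z in rad, then the opening, from -1 (shut) to 1 (fully open). In form: [[dx, dy, dz, rx, ry, rz, fingers], ...]. A call has 1 to 20 rows; each row is the pose to reach, as a shift and turn from the pose commanded when the call began, along the tool's axes at that moment; what a row does not reach only later rows make up. A row lasts 1/10 s, in which the tool goes at most 50 mm and 8.59 degrees, less where a joint would pass 70% of its speed; a pose out of reach is approached as far as the arm can. A call with a gripper value outside its range is refused whole. The fingers move at their own pace and stop on an object; "force" is the grip in N (left out, the last holds). Time passes only in rows, so rows that repeat a pose let the fingers close. It gives the time, the measured TCP pose, the force, the opening and the grip force at its end, in the units of the state.
- monitor.state(): the state, without advancing time (a new reading comes with each control period).
- vision.grab_frame(name): name is "scene" or "top" or "wrist"; returns a dict with "image" (400x640x3 uint8, red, green, blue), "fx", "fy", "cx", "cy" (pixels), "world_from_camera" (4x4, takes a point from camera to world coordinates). Camera axes: x right, y down, z forward; pixel columns grow to the right and rows downward; lengths in m; the calibration is good to about 2 mm. A picture is of the moment at which its call begins. There is no depth.
- job.job_done(): hands the job in; it is judged then, once.
The state is a dict: "time": time; "qpos": joint angles; "dq": joint speeds; "effort": joint torques, N m; "tool_pos": TCP position; "orientation": TCP orientation; "wrist_force": force on the tool from outside, world axes, zero at the start; "ft_torque": the same for the moment, N m; "grip_width": opening from 0.0 (shut) to 1.0 (fully open); "grasp_force": force on a finger pad.
Only numpy, scipy, OpenCV 4.12 (cv2) and the standard library are available. Lean on these libraries where they do the work, as an engineer would, in place of code of your own. Each camera call takes 0.05 s, during which the arm holds its last target. There are 200 camera calls.

## Working session

There is one attempt and no reset: what is moved stays moved. The work goes in short steps, Python scripts to look and compute and a tool call to move; the robot and the scene stay as the last step left them, time stands still between calls to the robot, and variables do not carry over. Pictures are saved under pics/ and viewed, at most 10 in all, crops included, and the job is handed in when it is done.

Besides the shell and the picture viewer there is one more tool, called after ">>>" in YAML: its name, and indented under it one key for each argument. move_arm: Moves the arm, as the interface text tells. Its arguments: {"type":"object","properties":{"plan":{"type":"array"},"force":{"type":"number"}},"required":["plan"]}

```bash
mkdir -p pics; python3 - <<'E'
from workcell import monitor, vision
import cv2,pickle
s=monitor.state();print(s)
for n in("top","scene"):
    f=vision.grab_frame(n);cv2.imwrite(f"pics/{n}1.png",f["image"][:,:,::-1]);pickle.dump(f,open(f"{n}1.pkl","wb"))
    print(n,f["fx"],f["cx"],f["cy"],f["world_from_camera"].round(3).tolist() if hasattr(f["world_from_camera"],'round') else f["world_from_camera"])
E
```

```text
{'time': 0.0, 'qpos': array([-1.27052559e+00,  2.07447979e-01,  1.54294103e+00,  8.45585360e-07,
        1.39351571e+00, -1.50503537e-01]), 'dq': array([-4.53900555e-04,  1.34057600e-03,  1.10313743e-03,  5.67070264e-05,
       -1.17967226e-03, -1.94627825e-04]), 'effort': array([-2.84946618e-04, -3.70884776e+01, -2.81416547e+01,  6.98254374e-02,
        3.63604096e-02, -1.84442961e-04]), 'tool_pos': array([ 0.25025072, -0.51678249,  0.20428108]), 'orientation': array([-1.15282340e-03,  9.74707027e-01,  2.23483503e-01, -8.60720430e-05]), 'wrist_force': array([-0.30328277, -0.91579139,  0.71592134]), 'ft_torque': array([ 0.00488316, -0.01028154, -0.02730459]), 'grasp_force': 0.0, 'grip_width': 0.9982291140672884}
top 405.47615786102097 313.4716980864447 200.08465129400162 [[0.014, -0.995, 0.098, 0.494], [-1.0, -0.014, -0.001, -0.001], [0.003, -0.098, -0.995, 0.985], [0.0, 0.0, 0.0, 1.0]]
scene 378.145402201104 320.30026528854916 203.7672725364681 [[-0.853, 0.435, -0.289, 0.915], [0.523, 0.71, -0.471, 0.507], [0.001, -0.553, -0.833, 0.971], [0.0, 0.0, 0.0, 1.0]]
```

View pics/top1.png

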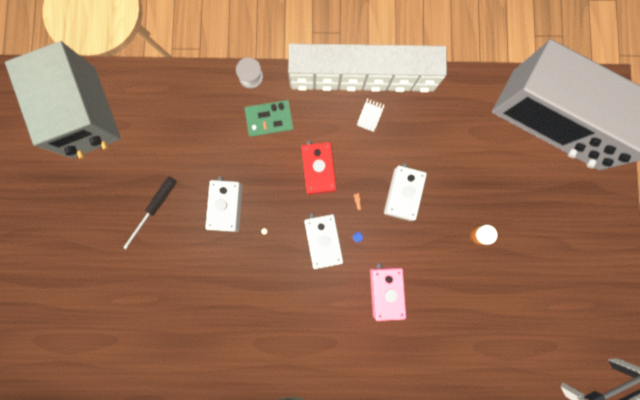

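View pics/scene1.png

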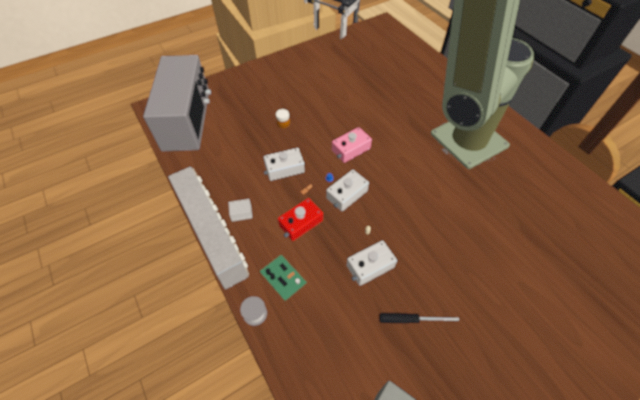

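The top view shows five pedal-shaped boxes:
- Silver at about (223,205), (323,242) and (406,192). These are the plain aluminium ones, so they are the pedals meant.
- Red at (318,167) and pink at (388,295). These are the look-alikes and stay untouched.

I'll confirm this in one enlarged crop.

```bash
python3 - <<'E'
import cv2
i=cv2.imread("pics/top1.png")[150:280,195:440]
cv2.imwrite("pics/crop.png",cv2.resize(i,None,fx=3.2,fy=3.2,interpolation=cv2.INTER_CUBIC))
E
```

```text
(no output)
```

View pics/crop.png

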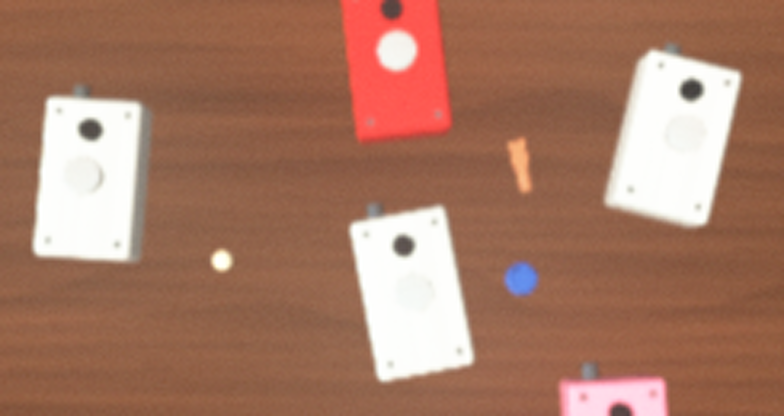

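The crop confirms three plain silver boxes, with cap centres at top-view pixels of about (221,204.3), (324,240.6) and (408.7,190.9). The red and pink ones are excluded. Next I'll find their positions and check them against the known dial distance.

```bash
cat > h.py <<'E'
import pickle,numpy as np
from scipy.spatial.transform import Rotation as Ro
def ray(f,u,v,z):
    T=np.array(f["world_from_camera"]);d=T[:3,:3]@[(u-f["cx"])/f["fx"],(v-f["cy"])/f["fy"],1]
    return T[:3,3]+d*(z-T[2,3])/d[2]
def delta(s,p):
    q=s["orientation"];return Ro.from_quat([q[1],q[2],q[3],q[0]]).inv().apply(np.array(p)-s["tool_pos"]).round(4)
E
python3 - <<'E'
from h import *
from workcell import monitor
f=pickle.load(open("top1.pkl","rb"));s=monitor.state()
c=lambda x,y:(195+(x+.5)/3.2-.5,150+(y+.5)/3.2-.5)
for n,a,b in(("L",(84,175),(90,129)),("M",(414,291),(403,245)),("R",(685,132),(691,90))):
    p=ray(f,*c(*a),.072);d=ray(f,*c(*b),.060)
    print(n,p.round(4),np.linalg.norm((d-p)[:2]).round(4),np.linalg.norm(p[:2]).round(3),delta(s,[p[0],p[1],.12]))
E
```

```text
L [0.5711 0.2066 0.072 ] 0.0342 0.607 [ 0.6039 -0.5113  0.0856]
M [ 0.4928 -0.0272  0.072 ] 0.0334 0.494 [ 0.4316 -0.3349  0.0852]
R [ 0.6076 -0.2181  0.072 ] 0.0329 0.646 [ 0.4517 -0.113   0.0848]
```

>>> move_arm:
  plan:
    - [0.452,-0.113,0,0,0,0,-1]
    - [0.452,-0.113,0,0,0,0,-1]
    - [0.452,-0.113,0,0,0,0,-1]
    - [0.452,-0.113,0,0,0,0,-1]
    - [0.452,-0.113,0,0,0,0,-1]
    - [0.452,-0.113,0,0,0,0,-1]
    - [0.452,-0.113,0,0,0,0,-1]
    - [0.452,-0.113,0,0,0,0,-1]
    - [0.452,-0.113,0,0,0,0,-1]
    - [0.452,-0.113,0,0,0,0,-1]
    - [0.452,-0.113,0,0,0,0,-1]
    - [0.452,-0.113,0.06,0,0,0,-1]
    - [0.452,-0.113,0.115,0,0,0,-1]
    - [0.452,-0.113,0.115,0,0,0,-1]
    - [0.452,-0.113,0.115,0,0,0,-1]
    - [0.452,-0.113,0.115,0,0,0,-1]

```text
time: 1.7
tool_pos: [0.6087, -0.2206, 0.0923]
orientation: [0.001, 0.975, 0.223, 0.001]
wrist_force: [0.6, 0.3, 0.0]
grip_width: 0.003
grasp_force: 0.0
```

```bash
python3 - <<'E'
from h import *
from workcell import monitor,vision
import cv2
s=monitor.state();print(s["time"],s["tool_pos"],s["wrist_force"],s["orientation"],s["grip_width"],delta(s,[.6076,-.2181,.072]))
f=vision.grab_frame("wrist");cv2.imwrite("pics/w1.png",f["image"][:,:,::-1])
T=np.array(f["world_from_camera"])
p=np.linalg.inv(T)@[.6076,-.2181,.072,1];print(p[0]/p[2]*f["fx"]+f["cx"],p[1]/p[2]*f["fy"]+f["cy"])
E
```

```text
1.7 [ 0.60870328 -0.22055544  0.09232917] [0.59350454 0.30110408 0.00962128] [9.07441211e-04 9.74859008e-01 2.22819012e-01 8.82523306e-04] 0.003099838018971269 [ 0.     -0.0027  0.0203]
314.7135441801643 229.16749615319307
```

View pics/w1.png

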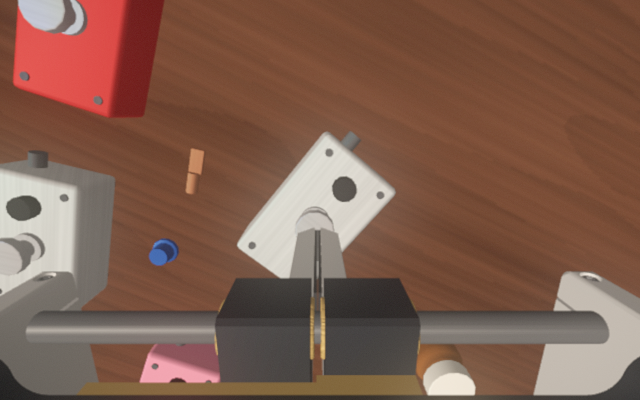

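The wrist view shows the shut fingertips over the right cap, which is visible near (314,218). The projected centre is (315,229), so they agree. Now a light push to 5 mm of travel: that gives over 5 N if released and about 1.5 N if locked, and it can't toggle the switch.

>>> move_arm:
  plan:
    - [0,-0.003,0.01,0,0,0,-1]
    - [0,-0.003,0.016,0,0,0,-1]
    - [0,-0.003,0.018,0,0,0,-1]
    - [0,-0.003,0.02,0,0,0,-1]
    - [0,-0.003,0.022,0,0,0,-1]
    - [0,-0.003,0.024,0,0,0,-1]
    - [0,-0.003,0.025,0,0,0,-1]
    - [0,-0.003,0.025,0,0,0,-1]
    - [0,-0.003,0.025,0,0,0,-1]
    - [0,-0.003,0.025,0,0,0,-1]
    - [0,-0.003,0.025,0,0,0,-1]

```text
time: 2.85
tool_pos: [0.6068, -0.2161, 0.0665]
orientation: [-0.0, 0.975, 0.224, -0.0]
wrist_force: [-2.5, 1.4, 5.3]
grip_width: 0.005
grasp_force: 2.8
```

>>> move_arm:
  plan:
    - [0,0,0,0,0,0,-1]
    - [0,0,0,0,0,0,-1]

```text
time: 3.05
tool_pos: [0.6068, -0.2161, 0.0666]
orientation: [-0.0, 0.975, 0.224, -0.0]
wrist_force: [-2.2, 1.2, 5.5]
grip_width: 0.008
grasp_force: 2.8
```

>>> move_arm:
  plan:
    - [0,0,-0.004,0,0,0,-1]
    - [0,0,-0.004,0,0,0,-1]
    - [0,0,-0.004,0,0,0,-1]
    - [0,0,-0.004,0,0,0,-1]

```text
time: 3.45
tool_pos: [0.6076, -0.2165, 0.0703]
orientation: [0.001, 0.975, 0.223, 0.001]
wrist_force: [-0.6, 0.6, 4.3]
grip_width: 0.002
grasp_force: 2.5
```

The push met over 4 N at about 2 mm, so the right pedal is released. I'll press it fully.

>>> move_arm:
  plan:
    - [0,0,0.003,0,0,0,-1]
    - [0,0,0.006,0,0,0,-1]
    - [0,0,0.009,0,0,0,-1]
    - [0,0,0.011,0,0,0,-1]
    - [0,0,0.0125,0,0,0,-1]
    - [0,0,0.0125,0,0,0,-1]
    - [0,0,0.0125,0,0,0,-1]

```text
time: 4.15
tool_pos: [0.6077, -0.2166, 0.0592]
orientation: [0.001, 0.975, 0.224, 0.001]
wrist_force: [-2.4, 1.7, 11.9]
grip_width: 0.003
grasp_force: 5.9
```

>>> move_arm:
  plan:
    - [0,0,0.001,0,0,0,-1]
    - [0,0,0.0015,0,0,0,-1]
    - [0,0,0.0015,0,0,0,-1]
    - [0,0,0.0015,0,0,0,-1]

```text
time: 4.55
tool_pos: [0.6078, -0.2166, 0.0591]
orientation: [0.001, 0.975, 0.224, 0.001]
wrist_force: [-4.4, 2.9, 17.2]
grip_width: 0.009
grasp_force: 8.8
```

>>> move_arm:
  plan:
    - [0,0,-0.006,0,0,0,-1]
    - [0,0,-0.012,0,0,0,-1]
    - [0,0,-0.02,0,0,0,-1]
    - [0,0,-0.02,0,0,0,-1]
    - [0,0,-0.02,0,0,0,-1]

```text
time: 5.05
tool_pos: [0.6064, -0.2161, 0.0749]
orientation: [-0.0, 0.975, 0.223, -0.0]
wrist_force: [0.2, -0.1, -0.1]
grip_width: 0.003
grasp_force: 0.0
```

>>> move_arm:
  plan:
    - [0,0,0.005,0,0,0,-1]
    - [0,0,0.007,0,0,0,-1]
    - [0,0,0.009,0,0,0,-1]
    - [0,0,0.011,0,0,0,-1]
    - [0,0,0.012,0,0,0,-1]
    - [0,0,0.012,0,0,0,-1]
    - [0,0,0.012,0,0,0,-1]

```text
time: 5.75
tool_pos: [0.6065, -0.2161, 0.0642]
orientation: [-0.0, 0.975, 0.224, -0.0]
wrist_force: [-2.1, 1.3, 6.4]
grip_width: 0.006
grasp_force: 2.9
```

>>> move_arm:
  plan:
    - [0,0,-0.003,0,0,0,-1]
    - [0,0,-0.003,0,0,0,-1]
    - [0,0,-0.003,0,0,0,-1]
    - [0,0,-0.003,0,0,0,-1]

```text
time: 6.15
tool_pos: [0.6069, -0.2163, 0.0663]
orientation: [0.0, 0.975, 0.223, 0.0]
wrist_force: [-0.3, 0.2, 0.7]
grip_width: 0.003
grasp_force: 0.6
```

The right pedal is now locked: 0.7 N at 5.7 mm, against 5.4 N before. Next is the middle pedal.

```bash
python3 - <<'E'
from h import *
from workcell import monitor
s=monitor.state();print(delta(s,[.4928,-.0272,.080]))
E
```

```text
[-0.0203 -0.2199 -0.0137]
```

>>> move_arm:
  plan:
    - [0,0,-0.03,0,0,0,-1]
    - [-0.005,-0.04,-0.04,0,0,0,-1]
    - [-0.01,-0.08,-0.04,0,0,0,-1]
    - [-0.01,-0.13,-0.04,0,0,0,-1]
    - [-0.02,-0.18,-0.04,0,0,0,-1]
    - [-0.02,-0.22,-0.04,0,0,0,-1]
    - [-0.02,-0.22,-0.03,0,0,0,-1]
    - [-0.02,-0.22,-0.014,0,0,0,-1]
    - [-0.02,-0.22,-0.014,0,0,0,-1]
    - [-0.02,-0.22,-0.014,0,0,0,-1]

```text
time: 7.15
tool_pos: [0.493, -0.0274, 0.0801]
orientation: [-0.0, 0.975, 0.223, -0.0]
wrist_force: [-0.1, 0.2, -0.1]
grip_width: 0.001
grasp_force: 0.0
```

```bash
python3 - <<'E'
from h import *
from workcell import monitor
s=monitor.state();print(delta(s,[.4928,-.0272,.067]))
E
```

```text
[-0.0001 -0.0003  0.0131]
```

>>> move_arm:
  plan:
    - [0,0,0.006,0,0,0,-1]
    - [0,0,0.008,0,0,0,-1]
    - [0,0,0.01,0,0,0,-1]
    - [0,0,0.012,0,0,0,-1]
    - [0,0,0.013,0,0,0,-1]
    - [0,0,0.013,0,0,0,-1]
    - [0,0,0.013,0,0,0,-1]
    - [0,0,0.013,0,0,0,-1]

```text
time: 7.95
tool_pos: [0.4932, -0.027, 0.0677]
orientation: [0.0, 0.975, 0.224, 0.0]
wrist_force: [-0.2, 0.4, 2.2]
grip_width: 0.003
grasp_force: 0.5
```

>>> move_arm:
  plan:
    - [0,0,0.001,0,0,0,-1]
    - [0,0,0.0015,0,0,0,-1]
    - [0,0,0.0015,0,0,0,-1]
    - [0,0,0.0015,0,0,0,-1]
    - [0,0,0.0015,0,0,0,-1]

```text
time: 8.45
tool_pos: [0.4931, -0.0269, 0.066]
orientation: [0.0, 0.975, 0.223, 0.0]
wrist_force: [2.0, -1.0, 1.3]
grip_width: 0.007
grasp_force: 0.6
```

The middle pedal gives only 1.3 N at 6 mm, so it is already locked and I'll leave it alone. Next is the left pedal.

```bash
python3 - <<'E'
from h import *
from workcell import monitor
s=monitor.state();print(delta(s,[.5711,.2066,.080]))
E
```

```text
[ 0.1719 -0.1762 -0.014 ]
```

>>> move_arm:
  plan:
    - [0,0,-0.03,0,0,0,-1]
    - [0.03,-0.03,-0.04,0,0,0,-1]
    - [0.06,-0.06,-0.04,0,0,0,-1]
    - [0.09,-0.09,-0.04,0,0,0,-1]
    - [0.12,-0.12,-0.04,0,0,0,-1]
    - [0.15,-0.15,-0.04,0,0,0,-1]
    - [0.172,-0.176,-0.04,0,0,0,-1]
    - [0.172,-0.176,-0.03,0,0,0,-1]
    - [0.172,-0.176,-0.014,0,0,0,-1]
    - [0.172,-0.176,-0.014,0,0,0,-1]
    - [0.172,-0.176,-0.014,0,0,0,-1]

```text
time: 9.55
tool_pos: [0.5696, 0.2049, 0.0784]
orientation: [0.0, 0.975, 0.223, -0.002]
wrist_force: [1.1, 0.1, 0.8]
grip_width: 0.012
grasp_force: 0.0
```

>>> move_arm:
  plan:
    - [0,0,0.006,0,0,0,-1]
    - [0,0,0.008,0,0,0,-1]
    - [0,0,0.01,0,0,0,-1]
    - [0,0,0.012,0,0,0,-1]
    - [0,0,0.014,0,0,0,-1]
    - [0,0,0.014,0,0,0,-1]
    - [0,0,0.014,0,0,0,-1]
    - [0,0,0.014,0,0,0,-1]

```text
time: 10.35
tool_pos: [0.5713, 0.2065, 0.0662]
orientation: [0.0, 0.975, 0.224, 0.0]
wrist_force: [1.4, -1.1, 0.7]
grip_width: 0.006
grasp_force: 0.6
```

The left pedal also reads locked at 5.8 mm. To confirm contact, I'll go to about 8 mm, where the plunger should be felt. That is still below 9 mm.

>>> move_arm:
  plan:
    - [0,0,0.001,0,0,0,-1]
    - [0,0,0.002,0,0,0,-1]
    - [0,0,0.002,0,0,0,-1]
    - [0,0,0.002,0,0,0,-1]

```text
time: 10.75
tool_pos: [0.5713, 0.2065, 0.0644]
orientation: [-0.0, 0.975, 0.224, 0.0]
wrist_force: [-1.2, -1.6, 3.3]
grip_width: 0.005
grasp_force: 2.0
```

The force rose to 3.3 N at 7.6 mm, so the left pedal is locked. I'll withdraw the hand.

>>> move_arm:
  plan:
    - [0,0,-0.03,0,0,0,-1]
    - [0,0,-0.07,0,0,0,-1]
    - [0,0,-0.11,0,0,0,-1]
    - [0,0,-0.15,0,0,0,-1]
    - [0,0,-0.15,0,0,0,-1]
    - [0,0,-0.15,0,0,0,-1]
    - [0,0,-0.15,0,0,0,-1]

```text
time: 11.45
tool_pos: [0.5697, 0.2063, 0.2117]
orientation: [-0.0, 0.975, 0.224, -0.002]
wrist_force: [-0.4, 0.4, -0.7]
grip_width: 0.006
grasp_force: 0.0
```

```bash
python3 -c "
from workcell import job,monitor
print(monitor.state()['tool_pos'],job.job_done())"
```

```text
the job is handed in; nothing more can be done
[0.56966638 0.20628896 0.21169238] None
```

By touch, all three aluminium pedals are locked: the right one needed one full press, and the middle and left were already locked; the hand is clear and the job is handed in at about 11.5 s.

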